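# Load a plaque blank under the guard of a bench marking station

## Task

Lift the clear guard of the marking station right up to its stop, then take the wooden blank that has one rounded end and lay it flat on the sloped bed inside the eight locating pins, rounded end uphill. Then lower the guard gently until it is fully shut, let go, and leave the other blanks, the trophy and the screwdriver where they are.

Things in the scene. Friction and masses are not known exactly. Their poses are not given: they have to be found in the camera images.
- station: Marking station, fixed to the bench: base plate 265 x 230 x 12 mm, grey wedge with a bed sloping up at 27.5 degrees to the rear, motor (up to 145 mm high) behind it. Origin: on the bench under the nest centre; x to the rear (uphill), y to its left, z up. It stands right of centre, uphill side to the right, front to the middle, at a varying angle.
- nest: Aluminium bed, 195 mm uphill by 200 mm wide. Origin: on its surface amid the eight pins, 78 mm above the bench; x uphill, y across to the left, z square to the bed. Domed steel pins 10 mm thick, 13 mm high, leave 3 mm all round the blank. Centres (x, y, mm): sides (-40, +-31), (22, +-31), with a 52 mm gap between for a finger; downhill (-58, +-12); uphill corners (49, +-22), where only a rounded end fits.
- guard (a joint): Guard hinge, rad: 0 shut (parallel to the bed, 42 mm above it), 1.6 up at its stop (about square to the bed, so it leans out over the nest: a vertical tool has no room, one square to the bed does). Friction hinge: stays at any angle where it is left; moving it takes 2 to 6 N at the knob. May start up to 0.5 ajar.
- guard_hinge (a point): Middle of the guard's hinge line, which runs along the bed's y; in the nest's frame at x 90, z 42 mm. Its axes turn with the guard: -x points from hinge to knob, y along the hinge.
- guard_knob (a point): Centre of the black knob on the free edge of the guard, 195 mm from the hinge line: a cylinder 28 mm across and 24 mm long along y, pinched across its flat ends (24 mm). A stem 10 mm wide leaves 40 mm between knob and guard. The guard is a clear window 156 mm wide in a dark steel frame, with clear side skirts hanging 30 mm.
- plaque: The blank to load: dark wood, 100 mm long, 46 mm wide, 28 mm thick, one end square, the other a half round of 23 mm radius. Origin: centre of its underside, midway along its length; x points along it to the rounded end, z up. Lies flat on the stock board (plywood, 280 x 240 x 12 mm). About 0.1 kg.
- plaque_round_end (a point): Tip of the blank's rounded end, 50 mm along x from its origin, at mid thickness.
- short_blank: Bystander: plain rectangular dark wood blank 75 x 46 x 28 mm on the stock board; origin at the centre of its underside, x along its length.
- disc_blank: Bystander: round dark wood blank, 64 mm in diameter, 28 mm thick, on the stock board; origin at the centre of its underside.
- trophy: Bystander: steel cup standing on the bench, 140 mm high, 72 mm across at the top; origin at the centre of its underside.
- screwdriver: Bystander: screwdriver 150 mm long lying on the bench; x points along it to the tip.
There are look-alikes about, which are no part of the job. What is shaped like the plaque but turquoise or yellow is not meant.

How it is judged:
By the outcome, as a careful person would: the job done as asked, in the order asked, and still so for the second after the job is handed in, with the robot touching nothing.
It also fails if it takes over 64 s, if anything falls off the work surface, if the arm or the gripper's body presses on something with over 40 N, if the wrist force passes 120 N, or if a joint passes its speed limit or range.

## Robot

A 6-joint arm with a two-finger parallel gripper is mounted at the origin on the work surface. World frame = base frame: x ahead of the robot, y to its left, z up, the work surface at z = 0. Lengths are in mm, angles in rad, forces in N, time in s.
With the tool pointing down it reaches from about 250 to 725 mm from the base axis. Payload 9.7 kg.
Tool frame: the origin (TCP) lies at the very end of the fingers, on their centre line; the grasp point (between the pads) lies 19 mm behind it; x points along the fingers, y is the direction in which the jaws open and shut, and the axes are right-handed (so a half turn about x gives the same grasp; the last joint's range is limited). The gripper opens to 85 mm and grips with 20 to 120 N. Pads are 22 mm wide; open, the fingers measure 114 mm over their backs; the gripper's body (76 mm by 85 mm) begins 54 mm behind the grasp point. The pads swing forward as they close: fully open they stand 13 mm farther back than shut.
Start: joints at [1.268, 0.087, 0.176, 1.66, 0, 1.571], TCP at [164.004, 524.976, 231.284] pointing down, gripper open.
Joint ranges: [-3.13, 3.13], [-0.85, 1.81], [-1.15, 1.24], [-2.2, 2.28], [-1.44, 1.52], [-3.14, 3.14]. Speed limits (rad/s): [2.22, 2.22, 2.57, 3.14, 3.14, 3.14].

## Interface

Orientations are given as a rotation vector (axis times angle).
In Python, from bench import arm gives the robot as it stands.
- The arm moves only by the tool play_rows, never from a script. Its argument "steps" is a list of rows, each an object with "dr": the turn, a rotation vector about the tool's x, y, z in rad, a list of three; "xyz": the shift along the tool's x, y, z in cm, a list of three; "grip": the closure, from -1 (fully open) to 1 (shut). A call has 1 to 5 rows; each row shifts and turns the commanded pose from where the row before left it, along the tool's axes as they then stand; what a row does not reach is not made up. A row lasts 1/12 s, in which the tool goes at most 41.7 mm and 7.16 degrees, less where a joint would pass 70% of its speed; a pose out of reach is approached as far as the arm can. A call is refused whole if a number of a shift passes 4.17 or a number of a turn 0.125, either way. A call with a gripper value outside its range is refused whole. The fingers move at their own pace and stop on an object; "grip_force" is the grip in N (left out, the last holds). Time passes only in rows, so rows that do not move let the fingers close. It gives the time, the measured TCP pose, the force and the opening at its end, in the units of the state.
- arm.read_state(): the state, without advancing time (a new reading comes with each control period).
- arm.read_camera(name): name is "side" or "top"; returns a dict with "pixels" (420x560x3 uint8, red, green, blue), "vfov" (degrees; the focal length in pixels is half the picture's height over the tangent of half this angle, whatever the lens; pixels are square), "cx", "cy" (the principal point, pixels), "dist_coeffs" ([k1, k2, p1, p2, k3] as OpenCV has them; the pictures are not rectified), "view" (4x4, takes a point from world to camera coordinates). Camera axes: x right, y down, z forward; pixel columns grow to the right and rows downward; lengths in mm; the calibration is good to about 2 mm. A picture is of the moment at which its call begins. There is no depth.
- arm.hand_in(): hands the job in, once; it reports no verdict.
The state is a dict: "clock": time; "qpos": joint angles; "joint_vel": joint speeds; "effort": joint torques, N m; "ee_pos": TCP position; "orientation": TCP orientation; "ft_force": force on the tool from outside, world axes, zero at the start; "ft_torque": the same for the moment, N m; "gripper_width": opening from 0.0 (shut) to 1.0 (fully open).
Only numpy, scipy, OpenCV 4.12 (cv2) and the standard library are available. Lean on these libraries where they do the work, as an engineer would, in place of code of your own. Each camera call takes 0.05 s, during which the arm holds its last target. There are 200 camera calls.

## Working session

There is one attempt and no reset: what is moved stays moved. The work goes in short steps, Python scripts to look and compute and a tool call to move; the robot and the scene stay as the last step left them, time stands still between calls to the robot, and variables do not carry over. Pictures are saved under pics/ and viewed, about 8 in all and at most 12, crops included, and the job is handed in when it is done.

Besides the shell and the picture viewer there is one more tool, called after "Emit:" as name(argument=value, ...) on one line, values as JSON. play_rows: Moves the arm, as the interface text tells. Its arguments: {"type":"object","properties":{"steps":{"type":"array","items":{"type":"object","properties":{"dr":{"type":"array","items":{"type":"number"}},"xyz":{"type":"array","items":{"type":"number"}},"grip":{"type":"number"}}}},"grip_force":{"type":"number"}},"required":["steps"]}

```bash
ls; mkdir -p pics
cat > h.py <<'E'
import numpy as np,cv2
from scipy.spatial.transform import Rotation as R
from bench import arm
def cam(n):
    c=arm.read_camera(n);p=np.array(c["pixels"]);f=p.shape[0]/2/np.tan(np.radians(c["vfov"])/2)
    c["K"]=np.array([[f,0,c["cx"]],[0,f,c["cy"]],[0,0,1.]]);c["d"]=np.array(c["dist_coeffs"],float);c["V"]=np.array(c["view"]);c["img"]=p;return c
def save(c,fn,box=None,s=1):
    p=c["img"]
    if box: p=p[box[1]:box[3],box[0]:box[2]]
    cv2.imwrite("pics/"+fn,cv2.resize(p[:,:,::-1],None,fx=s,fy=s,interpolation=cv2.INTER_CUBIC))
def ray(c,uv):
    u=cv2.undistortPoints(np.array(uv,float).reshape(-1,1,2),c["K"],c["d"]).reshape(-1,2)
    d=np.c_[u,np.ones(len(u))]@c["V"][:3,:3];o=-c["V"][:3,:3].T@c["V"][:3,3];return o,d
def onz(c,uv,z):
    o,d=ray(c,uv);return o+d*((z-o[2])/d[:,2])[:,None]
def proj(c,P):
    return cv2.projectPoints(np.array(P,float).reshape(-1,1,3),cv2.Rodrigues(c["V"][:3,:3])[0],c["V"][:3,3],c["K"],c["d"])[0].reshape(-1,2)
def tri(cs,uvs):
    A=np.zeros((3,3));b=np.zeros(3)
    for c,uv in zip(cs,uvs):
        o,d=ray(c,[uv]);d=d[0]/np.linalg.norm(d[0]);M=np.eye(3)-np.outer(d,d);A+=M;b+=M@o
    return np.linalg.solve(A,b)
def st():
    s=arm.read_state();return s,np.array(s["ee_pos"]),R.from_rotvec(s["orientation"])
E
python3 - <<'E'
from h import *
for n in("top","side"):
    c=cam(n);save(c,n+"0.png",s=1.42);o,d=ray(c,[[280,210]]);print(n,o,d,c["K"][0,0],c["d"])
s,p,r=st();print(s);print(r.as_matrix())
E
```

```text
pics
top [ 537.86750237   97.47177887 1146.03348452] [[ 0.06844867 -0.03266026 -0.99717157]] 385.4250367969008 [-0.10635326  0.          0.          0.          0.        ]
side [365.41082481 744.94563477 817.57902848] [[ 0.25497341 -0.66715661 -0.70004182]] 461.28160541365355 [-0.02977987  0.          0.          0.          0.        ]
{'clock': 0.1, 'qpos': array([1.26799368e+00, 8.73782859e-02, 1.75242950e-01, 1.65979015e+00,
       9.23717634e-06, 1.57077602e+00]), 'joint_vel': array([-1.95663302e-04, -1.94613288e-03,  2.52349636e-03, -1.56028213e-03,
       -6.88843366e-05, -1.42004566e-03]), 'effort': array([-9.51682637e-05, -5.21562052e+01,  4.65654230e+01,  1.59811793e-02,
       -3.49629113e-05,  3.18547927e-05]), 'ee_pos': array([163.94801914, 524.79404976, 230.68386654]), 'orientation': array([ 0.23676797,  1.55788085, -0.23852471]), 'ft_force': array([ 0.01397775,  0.5134045 , -0.0215517 ]), 'ft_torque': array([-0.04273041, -0.02278792,  0.00315386]), 'gripper_width': 1.0001248113730505}
[[-3.45529483e-04  2.98176936e-01  9.54510553e-01]
 [-1.07503696e-03  9.54509947e-01 -2.98177136e-01]
 [-9.99999362e-01 -1.12916311e-03 -9.26010202e-06]]
```

View pics/top0.png

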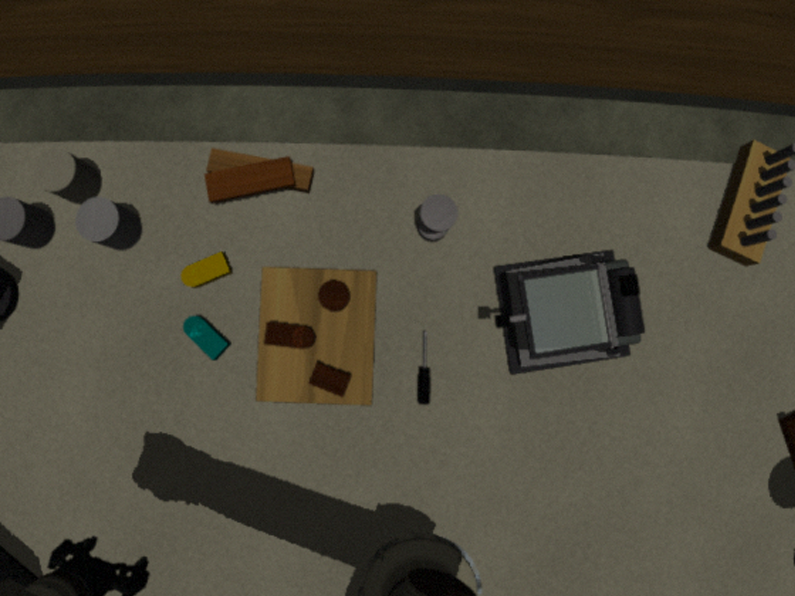

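View pics/side0.png

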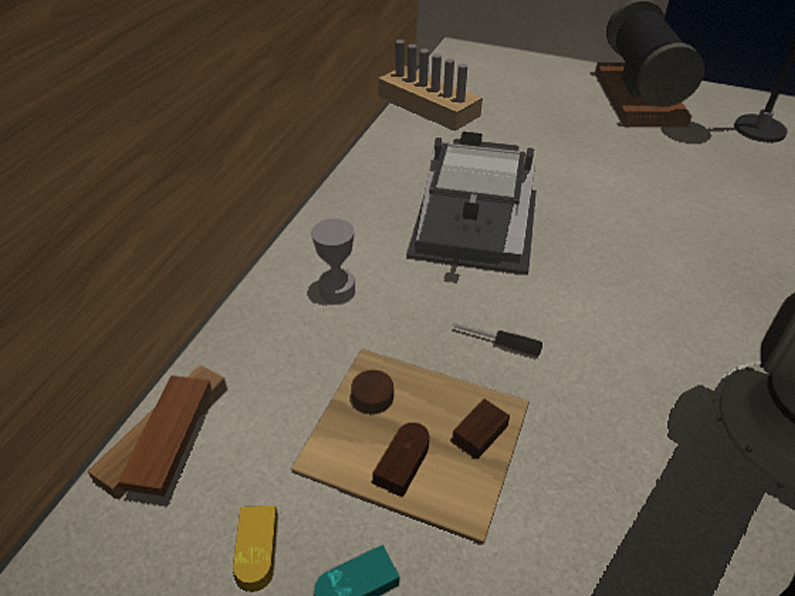

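The top view shows the plaque at about (204,236) native pixels, rounded end right. The station is at about (398,220), with its knob near (354,226) and the knob's shadow to its left. In the side view the knob is at about (331,148) and the pins are visible under the guard.

Run:
```python
from h import *
t=cam("top");s=cam("side")
# plaque: dark brown on board
b=t["img"][180:290,178:270].astype(int);
m=((b.sum(2)<110)).astype(np.uint8)
n,l,stt,cen=cv2.connectedComponentsWithStats(m)
for i in range(1,n):
    if stt[i,4]<80: continue
    uv=np.argwhere(l==i)[:,::-1]+[178,180]
    c,_=cv2.findContours((l==i).astype(np.uint8),0,1)[:2]
    P=onz(t,uv,40);print(stt[i,4],cen[i]+[178,180],P.mean(0)[:2]);
    print(cv2.minAreaRect(P[:,:2].astype(np.float32)))
# base plate corners guess
B=onz(t,np.array([[497,267],[612,252],[636,352],[513,372]])/1.42,12);print(B)
K=tri([t,s],[np.array([503,320])/1.42,np.array([470,210])/1.42]);print("knob",K,proj(t,K),proj(s,K))
save(t,"t1.png",(330,165,470,275),5.5);save(s,"s1.png",(270,80,400,200),5)
```

```text
374 [234.84224599 207.68449198] [617.10945252 191.21767405]
((617.657470703125, 192.2311248779297), (60.533992767333984, 60.471412658691406), 1.4889522790908813)
548 [203.57664234 235.42883212] [535.16788228 278.35638868]
((534.77880859375, 275.99945068359375), (101.289306640625, 47.239601135253906), 83.97357177734375)
444 [231.96396396 266.15765766] [449.82295569 194.40345451]
((450.025146484375, 194.42234802246094), (74.17504119873047, 49.06968307495117), 69.75835418701172)
[[ 686.91606468 -147.41800094   12.        ]
 [ 727.1981278  -398.86722909   12.        ]
 [ 513.70838831 -451.90728003   12.        ]
 [ 467.79835087 -183.94778579   12.        ]]
knob [ 570.78199806 -128.66098686  155.1996146 ] [[354.24028254 225.41367429]] [[330.91700124 147.88309056]]
```

View pics/t1.png

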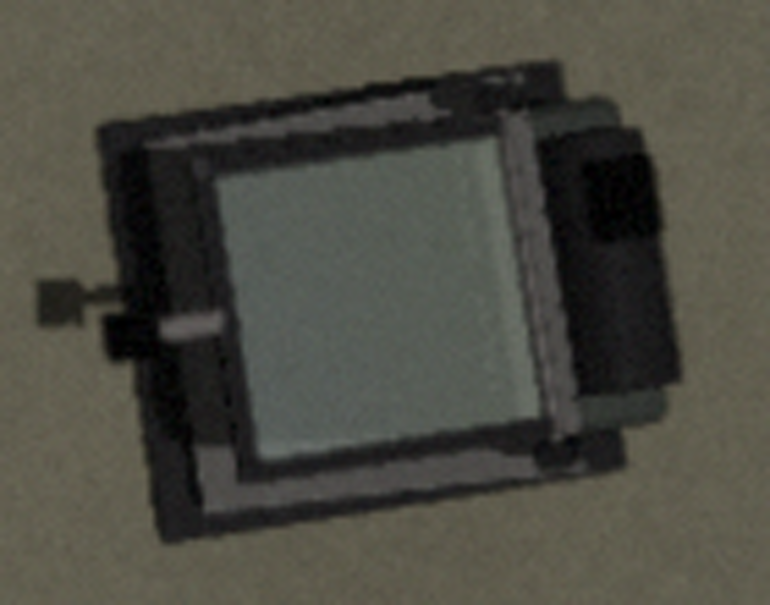

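View pics/s1.png

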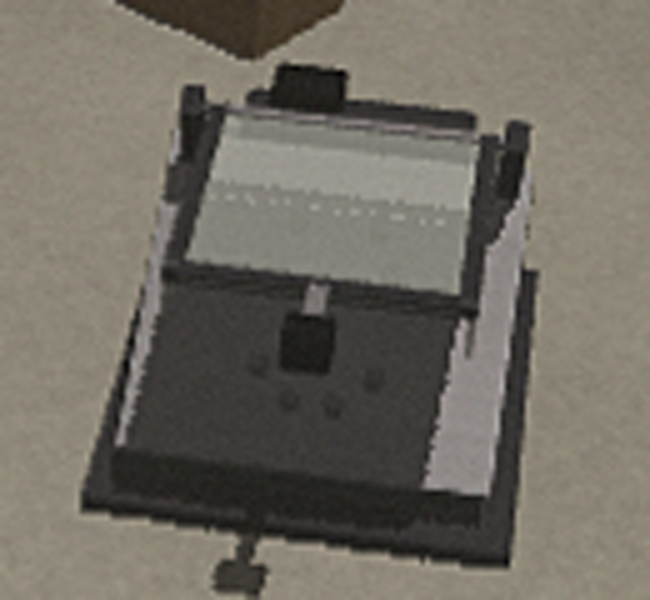

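The knob in the top crop is at native (352.7,226.1), and in the side crop at (331.4,148.6). The four lower pins are visible in the side crop at (259,364), (373,378), (290,402) and (333,406).

```bash
cat >> h.py <<'E'
A=np.radians(27.5)
RB=np.array([[np.cos(A),0,-np.sin(A)],[0,1,0],[np.sin(A),0,np.cos(A)]])
def nest(X,Y,yaw,P):
    Rz=R.from_euler("z",yaw).as_matrix();return (np.array(P,float).reshape(-1,3)@RB.T)@Rz.T+[X,Y,78.]
def knob(g): return [90-195*np.cos(g),0,42+195*np.sin(g)]
E
python3 - <<'E'
from h import *
from scipy.optimize import least_squares
t=cam("top");s=cam("side")
pins=[[-40,31,9],[-40,-31,9],[-58,12,9],[-58,-12,9]]
us=np.array([[259,364],[373,378],[290,402],[333,406],[307,343]])/5+[270,80]
ut=np.array([[125,336]])/5.5+[330,165]
def f(p):
    W=nest(p[0],p[1],p[2],pins+[knob(p[3])])
    return np.r_[(proj(s,W)-us).ravel(),(proj(t,W[4:])-ut).ravel()]
q=least_squares(f,[590,-280,-1.6,.3]);print(q.x,q.fun.round(1))
B=onz(t,np.array([[98,127],[560,62],[625,468],[165,543]])/5.5+[330,165],12);print(B[:,:2])
for i,j in((0,1),(3,2)): print(np.arctan2(*(B[j]-B[i])[[1,0]]))
for i,j in((0,3),(1,2)): print(np.arctan2(*(B[j]-B[i])[[1,0]])+np.pi/2)
X=q.x
print("knob",nest(*X[:3],knob(X[3])),"tri",tri([t,s],[ut[0],us[4]]))
for g in(0,.4,.8,1.2,1.6):print(g,nest(*X[:3],knob(g)))
E
```

```text
[ 5.90288944e+02 -2.57716040e+02 -1.40892491e+00  4.76753833e-01] [-0.2  0.1  0.2  0.4 -0.3 -0.4  0.1  0.  -0.   0.   0.2  0.1]
[[ 686.53237508 -140.81968207]
 [ 730.97527162 -401.58020372]
 [ 506.86710756 -438.30453136]
 [ 462.55974999 -180.21675434]]
-1.4019827587016735
-1.4007781482295592
-1.3966762923121276
-1.4083711629531694
knob [[ 568.60228766 -124.91364663  156.18554749]] tri [ 568.67288351 -124.44135326  156.61398413]
0 [[ 572.15306554 -146.65751456   66.7708506 ]]
0.4 [[ 568.70255267 -125.52763858  141.23516224]]
0.8 [[ 570.19785795 -134.68442669  218.15868725]]
1.2 [[ 576.40290557 -172.68222341  285.39689242]]
1.6 [[ 586.33805493 -233.52201213  332.3343436 ]]
```

Emit:
play_rows(steps=[{"dr": [0.1224, 0, 0], "xyz": [0, 0, 0], "grip": -1}, {"dr": [0.1224, 0, 0], "xyz": [0, 0, 0], "grip": -1}, {"dr": [0.1224, 0, 0], "xyz": [0, 0, 0], "grip": -1}, {"dr": [0.1224, 0, 0], "xyz": [0, 0, 0], "grip": -1}, {"dr": [0.1224, 0, 0], "xyz": [0, 0, 0], "grip": -1}], grip_force=25)

```text
clock: 0.72
ee_pos: [164.0, 525.0, 231.2]
orientation: [0.718, 1.449, -0.719]
ft_force: [-0.6, 0.8, 0.1]
gripper_width: 0.999
```

Emit:
play_rows(steps=[{"dr": [0.1224, 0, 0], "xyz": [0, 0, 0], "grip": -1}, {"dr": [0.1224, 0, 0], "xyz": [0, 0, 0], "grip": -1}, {"dr": [0.1224, 0, 0], "xyz": [0, 0, 0], "grip": -1}, {"dr": [0.1224, 0, 0], "xyz": [0, 0, 0], "grip": -1}, {"dr": [0, 0, 0], "xyz": [0, 1.53, 3.72], "grip": -1}])

```text
clock: 1.13
ee_pos: [183.5, 493.6, 229.5]
orientation: [1.09, 1.281, -1.093]
ft_force: [0.9, 0.4, 0.7]
gripper_width: 0.999
```

Emit:
play_rows(steps=[{"dr": [0, 0, 0], "xyz": [0, 1.53, 3.72], "grip": -1}, {"dr": [0, 0, 0], "xyz": [0, 1.53, 3.72], "grip": -1}, {"dr": [0, 0, 0], "xyz": [0, 1.53, 3.72], "grip": -1}, {"dr": [0, 0, 0], "xyz": [0, 1.53, 3.72], "grip": -1}, {"dr": [0, 0, 0], "xyz": [0, 1.53, 3.72], "grip": -1}])

```text
clock: 1.55
ee_pos: [291.9, 318.4, 231.4]
orientation: [1.086, 1.283, -1.085]
ft_force: [1.0, 0.6, 0.4]
gripper_width: 1.001
```

Emit:
play_rows(steps=[{"dr": [0, 0, 0], "xyz": [0, 1.53, 3.72], "grip": -1}, {"dr": [0, 0, 0], "xyz": [0, 1.53, 3.72], "grip": -1}, {"dr": [0, 0, 0], "xyz": [0, 1.53, 3.72], "grip": -1}, {"dr": [0, 0, 0], "xyz": [0, 1.53, 3.72], "grip": -1}, {"dr": [0, 0, 0], "xyz": [0, 1.53, 3.72], "grip": -1}])

```text
clock: 1.97
ee_pos: [398.3, 147.4, 231.5]
orientation: [1.086, 1.283, -1.085]
ft_force: [0.0, 0.6, 0.0]
gripper_width: 1.0
```

Emit:
play_rows(steps=[{"dr": [0, 0, 0], "xyz": [0, 1.53, 3.72], "grip": -1}, {"dr": [0, 0, 0], "xyz": [0, 1.53, 3.72], "grip": -1}, {"dr": [0, 0, 0], "xyz": [0, 1.53, 3.72], "grip": -1}, {"dr": [0, 0, 0], "xyz": [0, 1.53, 3.72], "grip": -1}, {"dr": [0, 0, 0], "xyz": [0, 1.53, 3.72], "grip": -1}])

```text
clock: 2.38
ee_pos: [504.6, -23.6, 231.4]
orientation: [1.086, 1.283, -1.086]
ft_force: [0.8, 1.6, -0.1]
gripper_width: 1.005
```

Emit:
play_rows(steps=[{"dr": [0, 0, 0], "xyz": [0, 1.53, 3.72], "grip": -1}, {"dr": [0, 0, 0], "xyz": [0, 1.53, 3.72], "grip": -1}, {"dr": [0, 0, 0], "xyz": [0, 1.53, 3.72], "grip": -1}, {"dr": [0, 0, 0], "xyz": [0, 0, 0], "grip": -1}, {"dr": [0, 0, 0], "xyz": [0, 0, 0], "grip": -1}])

```text
clock: 2.8
ee_pos: [568.1, -125.6, 229.8]
orientation: [1.087, 1.284, -1.089]
ft_force: [-0.8, 0.5, 0.2]
gripper_width: 1.004
```

```bash
cat >> h.py <<'E'
ST=(590.3,-257.7,-1.405)
def go(P,Rt=None):  # distance in tool axes, cm; and turn
    s,p,r=st();print("pos",p.round(1),"dxyz_tool cm",(r.inv().apply(np.array(P)-p)/10).round(2), "turn",(r.inv()*Rt).as_rotvec().round(3) if Rt else "", "q",np.round(s["qpos"],2),"t",round(s["clock"],1))
yw=ST[2];Yv=np.array([-np.sin(yw),np.cos(yw),0]);
RD=R.from_matrix(np.c_[[0,0,-1],Yv,np.cross([0,0,-1],Yv)])   # down, jaws along station y
nz=nest(0,0,yw,[0,0,1])[0]-[0,0,78]
RN=R.from_matrix(np.c_[-nz,Yv,np.cross(-nz,Yv)])             # square to bed
E
python3 - <<'E'
from h import *
go([568.6,-124.7,137],RD)
s=cam("side");save(s,"s2.png",(240,20,420,200),3.2)
E
```

```text
pos [ 568.1 -125.6  229.8] dxyz_tool cm [ 9.28  0.09 -0.07] turn [-0.002 -0.001  0.002] q [-0.22  0.17  0.26  1.67  0.    1.19] t 2.8
```

View pics/s2.png

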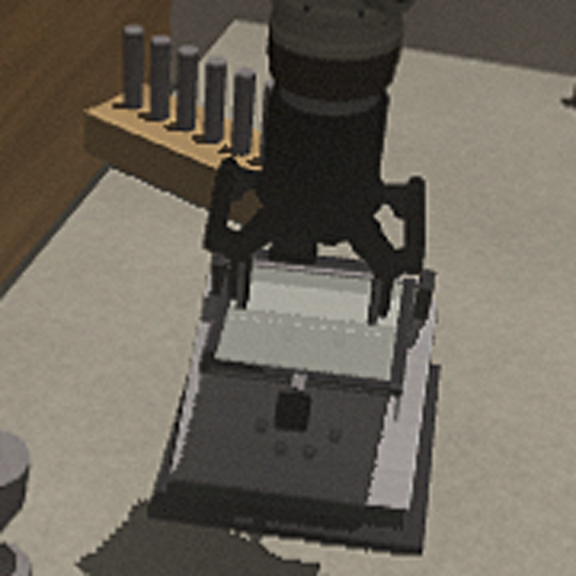

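Emit:
play_rows(steps=[{"dr": [0, 0, 0], "xyz": [2.3, 0.02, -0.02], "grip": -1}, {"dr": [0, 0, 0], "xyz": [2.3, 0.02, -0.02], "grip": -1}, {"dr": [0, 0, 0], "xyz": [2.3, 0.02, -0.02], "grip": -0.2}, {"dr": [0, 0, 0], "xyz": [2.3, 0.02, -0.02], "grip": -0.2}, {"dr": [0, 0, 0], "xyz": [0, 0, 0], "grip": 1}], grip_force=25)

```text
clock: 3.27
ee_pos: [566.1, -121.1, 135.4]
orientation: [1.083, 1.289, -1.087]
ft_force: [0.1, 0.6, -0.8]
gripper_width: 0.606
```

Emit:
play_rows(steps=[{"grip": 1}, {"grip": 1}, {"grip": 1}, {"grip": 1}, {"grip": 1}])

```text
validation failed for argument at $.st...
```

Run:
```python
from h import *
s,p,r=st();print(p,s["ft_force"],s["gripper_width"])
K0=p+r.apply([-19,0,0]);print(K0)
# arc displacement in tool axes, from g0 in n rows to 1.6
P=lambda g:nest(*ST,knob(g))[0]
from scipy.optimize import minimize_scalar
g0=minimize_scalar(lambda g:np.linalg.norm(P(g)-K0),bounds=(0,1.6),method="bounded").x;print("g0",g0,P(g0))
gs=np.linspace(g0,1.62,11);Q=np.array([P(g) for g in gs])
print((r.inv().apply(np.diff(Q,axis=0))/10).round(2))
```

```text
[ 566.09339252 -121.12144124  135.40816161] [ 0.08243301  0.64542396 -0.83888288] 0.6058026306715469
[ 566.19628785 -121.14750913  154.40786511]
g0 0.4678910013277239 [ 568.09445382 -124.99677537  154.45735152]
[[-2.24 -0.01  0.1 ]
 [-2.22 -0.01  0.35]
 [-2.16 -0.01  0.61]
 [-2.08 -0.01  0.85]
 [-1.97 -0.01  1.08]
 [-1.83 -0.01  1.3 ]
 [-1.67 -0.01  1.5 ]
 [-1.48 -0.01  1.69]
 [-1.28 -0.01  1.85]
 [-1.06 -0.01  1.98]]
```

Emit:
play_rows(steps=[{"dr": [0, 0, 0], "xyz": [0, 0, 0], "grip": 1}, {"dr": [0, 0, 0], "xyz": [0, 0, 0], "grip": 1}, {"dr": [0, 0, 0], "xyz": [0, 0, 0], "grip": 1}, {"dr": [0, 0, 0], "xyz": [0, 0, 0], "grip": 1}, {"dr": [0, 0, 0], "xyz": [0, 0, 0], "grip": 1}])

```text
clock: 3.68
ee_pos: [570.3, -121.9, 141.9]
orientation: [1.088, 1.28, -1.081]
ft_force: [6.9, 4.6, -1.2]
gripper_width: 0.277
```

Emit:
play_rows(steps=[{"dr": [0, 0, 0], "xyz": [-1.47, 0, 0.06], "grip": 1}, {"dr": [0, 0, 0], "xyz": [-1.46, 0, 0.17], "grip": 1}, {"dr": [0, 0, 0], "xyz": [-1.45, 0, 0.28], "grip": 1}, {"dr": [0, 0, 0], "xyz": [-1.42, 0, 0.39], "grip": 1}, {"dr": [0, 0, 0], "xyz": [-1.38, 0, 0.49], "grip": 1}])

```text
clock: 4.1
ee_pos: [572.7, -136.1, 213.7]
orientation: [1.087, 1.28, -1.081]
ft_force: [12.2, 0.1, -7.6]
gripper_width: 0.276
```

Emit:
play_rows(steps=[{"dr": [0, 0, 0], "xyz": [-1.34, 0, 0.6], "grip": 1}, {"dr": [0, 0, 0], "xyz": [-1.29, 0, 0.7], "grip": 1}, {"dr": [0, 0, 0], "xyz": [-1.23, 0, 0.8], "grip": 1}, {"dr": [0, 0, 0], "xyz": [-1.17, 0, 0.89], "grip": 1}, {"dr": [0, 0, 0], "xyz": [0, 0, 0], "grip": 1}])

```text
clock: 4.52
ee_pos: [578.0, -166.5, 265.6]
orientation: [1.088, 1.277, -1.08]
ft_force: [8.5, 3.2, 1.0]
gripper_width: 0.272
```

Run:
```python
from h import *
s,p,r=st();print(p,s["ft_force"],s["gripper_width"])
K0=p+r.apply([-19,0,0]);print(K0)
P=lambda g:nest(*ST,knob(g))[0]
from scipy.optimize import minimize_scalar
g0=minimize_scalar(lambda g:np.linalg.norm(P(g)-K0),bounds=(0,1.6),method="bounded").x;print("g0",g0,P(g0),s["qpos"])
gs=np.linspace(g0,1.62,6);Q=np.array([P(g) for g in gs])
print((r.inv().apply(np.diff(Q,axis=0))/10).round(2))
```

```text
[ 577.97324185 -166.53358223  265.5507272 ] [8.53741372 3.22737417 0.98639764] 0.27226598520225803
[ 577.82123883 -166.52407559  284.55011678]
g0 1.1774829409086622 [ 575.60864882 -169.90257946  282.06362649] [-0.28135984  0.22415358  0.39790728  1.73672543  0.00174067  1.12260706]
[[-1.27  0.01  1.17]
 [-1.16  0.01  1.28]
 [-1.04  0.01  1.37]
 [-0.92  0.01  1.46]
 [-0.79  0.    1.54]]
```

Emit:
play_rows(steps=[{"dr": [0, 0, 0], "xyz": [-1.27, -0.05, 1.17], "grip": 1}, {"dr": [0, 0, 0], "xyz": [-1.16, -0.05, 1.28], "grip": 1}, {"dr": [0, 0, 0], "xyz": [-1.04, -0.05, 1.37], "grip": 1}, {"dr": [0, 0, 0], "xyz": [-0.92, 0, 1.46], "grip": 1}, {"dr": [0, 0, 0], "xyz": [-0.79, 0, 1.54], "grip": 1}])

```text
clock: 4.93
ee_pos: [589.0, -231.7, 316.7]
orientation: [1.09, 1.278, -1.075]
ft_force: [20.9, 10.4, 0.3]
gripper_width: 0.276
```

Emit:
play_rows(steps=[{"dr": [0, 0, 0], "xyz": [0, 0, 0], "grip": 1}, {"dr": [0, 0, 0], "xyz": [0, 0, 0], "grip": 1}, {"dr": [0, 0, 0], "xyz": [0, 0, 0], "grip": 1}])

```text
clock: 5.18
ee_pos: [589.2, -232.6, 317.0]
orientation: [1.089, 1.274, -1.077]
ft_force: [20.1, 3.6, 6.6]
gripper_width: 0.275
```

Run:
```python
from h import *
s,p,r=st();print(p,s["ft_force"],s["gripper_width"])
K0=p+r.apply([-19,0,0]);print(K0, r.inv().apply(nest(*ST,knob(1.6))[0]-K0),r.inv().apply(s["ft_force"]))
```

```text
[ 589.17562367 -232.60025441  316.96997691] [20.08784852  3.63502698  6.59557622] 0.27508714858006644
[ 588.9466613  -232.59268933  335.96859578] [ 3.60191176 -2.85273784  0.45645352] [-6.35447247 20.48939011 -0.20561503]
```

Emit:
play_rows(steps=[{"dr": [0, 0, 0], "xyz": [0, 0.15, 0], "grip": 1}, {"dr": [0, 0, 0], "xyz": [0, 0.15, 0], "grip": 1}, {"dr": [0, 0, 0], "xyz": [-0.2, 0, 0.4], "grip": 1}, {"dr": [0, 0, 0], "xyz": [-0.2, 0, 0.4], "grip": 1}, {"dr": [0, 0, 0], "xyz": [0, 0, 0], "grip": 1}])

```text
clock: 5.6
ee_pos: [590.5, -239.9, 320.3]
orientation: [1.088, 1.28, -1.081]
ft_force: [3.2, 4.6, 5.6]
gripper_width: 0.269
```

Run:
```python
from h import *
s,p,r=st()
K0=p+r.apply([-19,0,0]);print(p,K0, r.inv().apply(nest(*ST,knob(1.6))[0]-K0),r.inv().apply(s["ft_force"]))
```

```text
[ 590.51484245 -239.92266768  320.28689346] [ 590.41806263 -239.93862745  339.28664027] [ 6.93638475 -3.07072219 -7.02189216] [-5.55144134  3.93908209 -4.03044742]
```

Emit:
play_rows(steps=[{"dr": [0, 0, 0], "xyz": [-0.2, 0, 0.4], "grip": 1}, {"dr": [0, 0, 0], "xyz": [-0.2, 0, 0.4], "grip": 1}, {"dr": [0, 0, 0], "xyz": [0, 0, 0], "grip": 1}])

```text
clock: 5.85
ee_pos: [591.3, -244.6, 322.0]
orientation: [1.09, 1.29, -1.079]
ft_force: [-0.5, 22.2, -5.0]
gripper_width: 0.273
```

Run:
```python
from h import *
s,p,r=st()
K0=p+r.apply([-19,0,0]);print(p,K0, r.inv().apply(nest(*ST,knob(1.6))[0]-K0),r.inv().apply(s["ft_force"]))
c=cam("side");save(c,"s3.png",(230,0,430,200),3)
```

```text
[ 591.28900054 -244.63500233  322.03808667] [ 591.28338521 -244.79084811  341.03744667] [  8.79375803  -3.06928459 -11.88615522] [  5.15905225   3.20922984 -21.94328183]
```

View pics/s3.png

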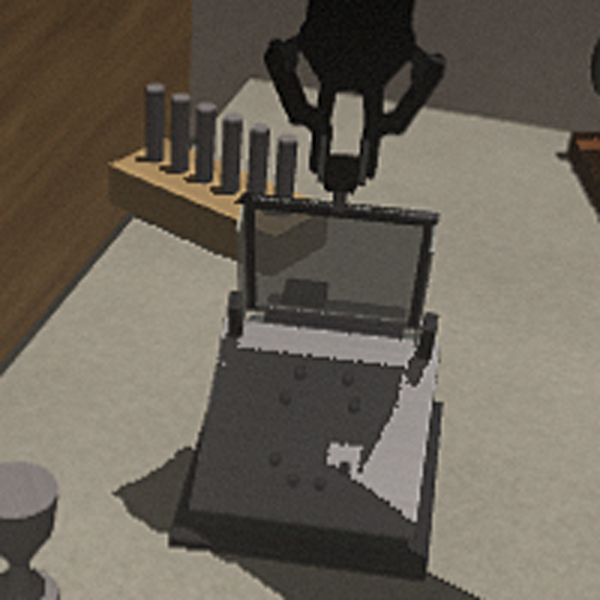

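The guard is up against its stop: 22 N along the push. All eight pins show in the crop: uphill (300,373) and (348,380), upper sides (285,398) and (354,406), lower side (275,460), downhill (293,481) and (320,484).

Emit:
play_rows(steps=[{"dr": [0, 0, 0], "xyz": [0, 0, 0], "grip": -0.3}, {"dr": [0, 0, 0], "xyz": [0, 0, 0], "grip": -0.3}, {"dr": [0, 0, 0], "xyz": [0, 0, 0], "grip": -0.3}, {"dr": [0, 0, 0], "xyz": [-3, 0, -0.3], "grip": -0.3}, {"dr": [0, 0, 0], "xyz": [-3, 0, -0.3], "grip": -0.3}])

```text
clock: 6.32
ee_pos: [588.9, -243.0, 380.0]
orientation: [1.086, 1.287, -1.088]
ft_force: [0.7, -0.5, 1.5]
gripper_width: 0.65
```

Run:
```python
from h import *
from scipy.optimize import least_squares
s=cam("side")
pins=[[49,22,9],[49,-22,9],[22,31,9],[22,-31,9],[-40,31,9],[-58,12,9],[-58,-12,9]]
us=np.array([[300,373],[348,380],[285,398],[354,406],[275,460],[293,481],[320,484]])/3+[230,0]
f=lambda p:(proj(s,nest(*p,pins))-us).ravel()
q=least_squares(f,[590,-258,-1.4]);print(q.x,q.fun.round(1))
# plaque from side view: top face mask
b=s["img"].astype(int)
m=np.zeros(b.shape[:2],np.uint8);m[290:355,250:310]=1
u=proj(s,[[535,278,40],[535+.105*50,278+.995*50,40],[535-.105*50,278-.995*50,40]]);print(u)
save(s,"s4.png",(220,260,380,370),5)
```

```text
[ 590.28155088 -256.38778045   -1.40205975] [-0.1  0.   0.  -0.4  0.1  0.   0.   0.2 -0.1 -0.1 -0.  -0.   0.   0.2]
[[283.16900622 316.69654057]
 [271.04710032 337.08642133]
 [294.46409024 297.68013207]]
```

View pics/s4.png

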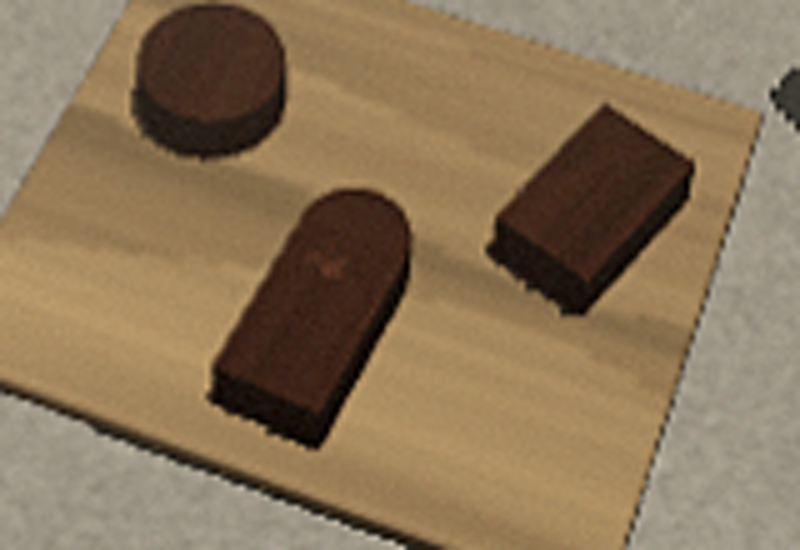

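The side crop shows the plaque's square-end corners at (215,368) and (322,418), and its round tip near (366,190).

```bash
sed -i 's/^ST=.*/ST=(590.3,-256.4,-1.402)/' h.py
python3 - <<'E'
from h import *
s=cam("side");P=onz(s,np.array([[215,368],[322,418],[302,220],[408,262],[368,189]])/5+[220,260],40)[:,:2]
print(P,np.linalg.norm(P[0]-P[1]))
for a,b in((0,2),(1,3)):d=P[b]-P[a];print(np.arctan2(d[1],d[0]))
e=(P[0]+P[1])/2;print("end",e)
for a in(-1.64,-1.675):print(a,"centre",e+50*np.array([np.cos(a),np.sin(a)]))
E
```

```text
[[557.14903221 326.54172089]
 [512.104462   331.13445798]
 [550.6289683  252.73800079]
 [504.8746242  255.58081782]
 [531.26989694 229.16343436]] 45.278102207452605
-1.658910867099415
-1.6661972989340597
end [534.6267471  328.83808943]
-1.64 centre [531.16932467 278.95777037]
-1.675 centre [529.42598737 279.10930403]
```

Emit:
play_rows(steps=[{"dr": [0, 0, 0], "xyz": [1.73, 0.22, -3.54], "grip": -0.3}, {"dr": [0, 0, 0], "xyz": [1.73, 0.22, -3.54], "grip": -1}, {"dr": [0, 0, 0], "xyz": [1.73, 0.22, -3.54], "grip": -1}, {"dr": [0, 0, 0], "xyz": [1.73, 0.22, -3.54], "grip": -1}, {"dr": [0, 0, 0], "xyz": [1.73, 0.22, -3.54], "grip": -1}])

```text
clock: 6.83
ee_pos: [571.9, -70.8, 296.9]
orientation: [1.087, 1.281, -1.086]
ft_force: [0.5, -0.5, 0.3]
gripper_width: 0.999
```

Emit:
play_rows(steps=[{"dr": [0, 0, 0], "xyz": [1.73, 0.22, -3.54], "grip": -1}, {"dr": [0, 0, 0], "xyz": [1.73, 0.22, -3.54], "grip": -1}, {"dr": [0, 0, 0], "xyz": [1.73, 0.22, -3.54], "grip": -1}, {"dr": [0, 0, 0], "xyz": [1.73, 0.22, -3.54], "grip": -1}, {"dr": [0, 0, 0], "xyz": [1.73, 0.22, -3.54], "grip": -1}])

```text
clock: 7.25
ee_pos: [553.7, 105.8, 210.6]
orientation: [1.087, 1.282, -1.085]
ft_force: [0.7, -0.3, 0.2]
gripper_width: 1.0
```

Emit:
play_rows(steps=[{"dr": [0, 0, 0], "xyz": [1.73, 0.22, -3.54], "grip": -1}, {"dr": [0, 0, 0], "xyz": [1.73, 0.22, -3.54], "grip": -1}, {"dr": [0, 0, 0], "xyz": [1.73, 0.22, -3.54], "grip": -1}, {"dr": [0, 0, 0], "xyz": [1.73, 0.22, -3.54], "grip": -1}, {"dr": [0, 0, 0], "xyz": [1.73, 0.22, -3.54], "grip": -1}])

```text
clock: 7.67
ee_pos: [535.5, 282.4, 124.1]
orientation: [1.087, 1.282, -1.085]
ft_force: [0.9, -0.3, 0.8]
gripper_width: 0.997
```

Emit:
play_rows(steps=[{"dr": [0.089, 0, 0], "xyz": [0, 0, 0], "grip": -1}, {"dr": [0.089, 0, 0], "xyz": [0, 0, 0], "grip": -1}, {"dr": [0.089, 0, 0], "xyz": [0, 0, 0], "grip": -1}, {"dr": [0, 0, 0], "xyz": [0, 0, 0], "grip": -1}, {"dr": [0, 0, 0], "xyz": [0, 0, 0], "grip": -1}])

```text
clock: 8.08
ee_pos: [535.9, 280.8, 124.6]
orientation: [1.282, 1.161, -1.28]
ft_force: [0.2, -0.1, 0.3]
gripper_width: 1.003
```

Run:
```python
from h import *
h=-1.668;Y=np.array([-np.sin(h),np.cos(h),0]);Rp=R.from_matrix(np.c_[[0,0,-1],Y,np.cross([0,0,-1],Y)])
go([533.4,286.5,14],Rp)
for n,bx in(("side",(220,240,400,375)),("top",(150,180,290,285))):
    c=cam(n);save(c,n+"5.png",bx,3)
a=cv2.imread("pics/side5.png");b=cv2.imread("pics/top5.png")
H=max(a.shape[0],b.shape[0]);pad=lambda i:cv2.copyMakeBorder(i,0,H-i.shape[0],0,0,0)
o=np.hstack([pad(a),pad(b)]);cv2.imwrite("pics/c5.png",cv2.resize(o,None,fx=min(1,800/o.shape[1]),fy=min(1,800/o.shape[1])))
```

```text
pos [535.9 280.8 124.6] dxyz_tool cm [11.06 -0.32 -0.54] turn [-0.001 -0.    -0.001] q [ 0.48  0.2   0.1   1.47 -0.    2.15] t 8.1
```

View pics/c5.png

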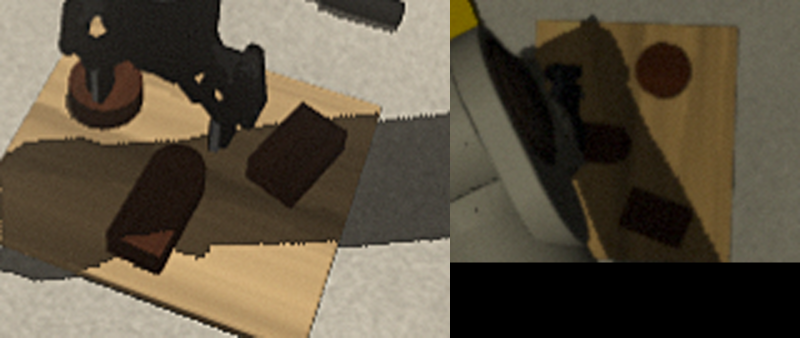

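Emit:
play_rows(steps=[{"dr": [0, 0, 0], "xyz": [2.7, -0.08, -0.13], "grip": -1}, {"dr": [0, 0, 0], "xyz": [2.7, -0.08, -0.13], "grip": -1}, {"dr": [0, 0, 0], "xyz": [2.7, -0.08, -0.13], "grip": -1}, {"dr": [0, 0, 0], "xyz": [2.0, -0.08, -0.13], "grip": -1}, {"dr": [0, 0, 0], "xyz": [0.9, 0, 0], "grip": -1}], grip_force=30)

```text
clock: 8.6
ee_pos: [531.6, 285.6, 11.1]
orientation: [1.279, 1.162, -1.285]
ft_force: [0.0, -0.8, 0.2]
gripper_width: 0.998
```

Emit:
play_rows(steps=[{"dr": [0, 0, 0], "xyz": [0, 0, 0], "grip": 1}, {"dr": [0, 0, 0], "xyz": [0, 0, 0], "grip": 1}, {"dr": [0, 0, 0], "xyz": [0, 0, 0], "grip": 1}, {"dr": [0, 0, 0], "xyz": [0, 0, 0], "grip": 1}, {"dr": [0, 0, 0], "xyz": [0, 0, 0], "grip": 1}])

```text
clock: 9.02
ee_pos: [534.1, 286.9, 16.2]
orientation: [1.285, 1.159, -1.28]
ft_force: [0.5, -1.2, 7.1]
gripper_width: 0.533
```

Emit:
play_rows(steps=[{"dr": [0, 0, 0], "xyz": [0, 0, 0], "grip": 1}, {"dr": [0, 0, 0], "xyz": [0, 0, 0], "grip": 1}, {"dr": [0, 0, 0], "xyz": [-1, 0, 0], "grip": 1}, {"dr": [0, 0, 0], "xyz": [-3, 0, 0], "grip": 1}, {"dr": [0, 0, 0], "xyz": [-3, 0, 0], "grip": 1}])

```text
clock: 9.43
ee_pos: [532.0, 285.9, 84.6]
orientation: [1.281, 1.161, -1.285]
ft_force: [1.1, 0.1, -0.5]
gripper_width: 0.53
```

Emit:
play_rows(steps=[{"dr": [0, 0, 0], "xyz": [-3.6, 0, 0], "grip": 1}, {"dr": [0, 0, 0], "xyz": [-3.6, 0, 0], "grip": 1}, {"dr": [0, 0, 0], "xyz": [-3.6, 0, 0], "grip": 1}, {"dr": [0, 0, 0], "xyz": [-3.6, 0, 0], "grip": 1}, {"dr": [0, 0, 0], "xyz": [0, 0, 0], "grip": 1}])

```text
clock: 9.85
ee_pos: [534.3, 287.1, 237.2]
orientation: [1.291, 1.157, -1.273]
ft_force: [1.4, 0.6, -0.1]
gripper_width: 0.533
```

Run:
```python
from h import *
go(nest(*ST,[-9,0,150])[0],RN);print(nest(*ST,[-9,0,150]),arm.read_state()["gripper_width"])
```

```text
pos [534.3 287.1 237.2] dxyz_tool cm [ 2.83  8.95 46.09] turn [-0.266 -0.482  0.055] q [0.49 0.22 0.33 1.68 0.   2.16] t 9.8
[[ 577.3230909  -180.25244569  206.89588746]] 0.533143363548526
```

Emit:
play_rows(steps=[{"dr": [-0.053, -0.0964, 0.011], "xyz": [0, 0, 0], "grip": 1}, {"dr": [-0.053, -0.0964, 0.011], "xyz": [0, 0, 0], "grip": 1}, {"dr": [-0.053, -0.0964, 0.011], "xyz": [0, 0, 0], "grip": 1}, {"dr": [-0.053, -0.0964, 0.011], "xyz": [0, 0, 0], "grip": 1}, {"dr": [-0.053, -0.0964, 0.011], "xyz": [0, 0, 0], "grip": 1}])

```text
clock: 10.27
ee_pos: [533.3, 286.6, 229.4]
orientation: [0.747, 0.9, -1.257]
ft_force: [0.1, -0.3, -1.1]
gripper_width: 0.531
```

Emit:
play_rows(steps=[{"dr": [0, 0, 0], "xyz": [1.87, -0.28, 3.08], "grip": 1}, {"dr": [0, 0, 0], "xyz": [1.87, -0.28, 3.08], "grip": 1}, {"dr": [0, 0, 0], "xyz": [1.87, -0.28, 3.08], "grip": 1}, {"dr": [0, 0, 0], "xyz": [1.87, -0.28, 3.08], "grip": 1}, {"dr": [0, 0, 0], "xyz": [1.87, -0.28, 3.08], "grip": 1}])

```text
clock: 10.68
ee_pos: [548.8, 105.4, 217.3]
orientation: [0.75, 0.903, -1.258]
ft_force: [0.3, -0.2, -1.0]
gripper_width: 0.535
```

Emit:
play_rows(steps=[{"dr": [0, 0, 0], "xyz": [1.87, -0.28, 3.08], "grip": 1}, {"dr": [0, 0, 0], "xyz": [1.87, -0.28, 3.08], "grip": 1}, {"dr": [0, 0, 0], "xyz": [1.87, -0.28, 3.08], "grip": 1}, {"dr": [0, 0, 0], "xyz": [1.87, -0.28, 3.08], "grip": 1}, {"dr": [0, 0, 0], "xyz": [1.87, -0.28, 3.08], "grip": 1}])

```text
clock: 11.1
ee_pos: [564.7, -74.6, 206.8]
orientation: [0.751, 0.902, -1.258]
ft_force: [0.3, -0.7, -1.2]
gripper_width: 0.532
```

Run:
```python
from h import *
go(nest(*ST,[-9,0,150])[0],RN)
```

```text
pos [564.7 -74.6 206.8] dxyz_tool cm [ 4.93 -0.52  9.41] turn [0.003 0.004 0.009] q [ 0.1   0.06  0.04  1.52 -0.48  1.5 ] t 11.1
```

Emit:
play_rows(steps=[{"dr": [0, 0, 0.003], "xyz": [1.63, -0.17, 3.13], "grip": 1}, {"dr": [0, 0, 0.003], "xyz": [1.63, -0.17, 3.13], "grip": 1}, {"dr": [0, 0, 0.003], "xyz": [1.63, -0.17, 3.13], "grip": 1}, {"dr": [0, 0, 0], "xyz": [2.5, 0, 0], "grip": 1}, {"dr": [0, 0, 0], "xyz": [2.5, 0, 0], "grip": 1}])

```text
clock: 11.52
ee_pos: [582.0, -203.1, 163.9]
orientation: [0.757, 0.895, -1.251]
ft_force: [-0.2, 0.2, -1.1]
gripper_width: 0.532
```

Emit:
play_rows(steps=[{"dr": [0, 0, 0], "xyz": [2.5, 0, 0], "grip": 1}, {"dr": [0, 0, 0], "xyz": [2, 0, 0], "grip": 1}, {"dr": [0, 0, 0], "xyz": [0, 0, 0], "grip": 1}, {"dr": [0, 0, 0], "xyz": [0, 0, 0], "grip": 1}])

```text
clock: 11.85
ee_pos: [584.4, -221.8, 122.2]
orientation: [0.754, 0.9, -1.252]
ft_force: [-0.2, 0.7, -0.4]
gripper_width: 0.533
```

Run:
```python
from h import *
go(nest(*ST,[-9,0,4])[0],RN)
c=cam("side");save(c,"s6.png",(270,60,390,200),4.2)
```

```text
pos [ 584.4 -221.8  122.2] dxyz_tool cm [5.15 0.01 0.16] turn [0.003 0.003 0.002] q [-0.16  0.07 -0.12  1.22 -0.46  1.2 ] t 11.8
```

View pics/s6.png

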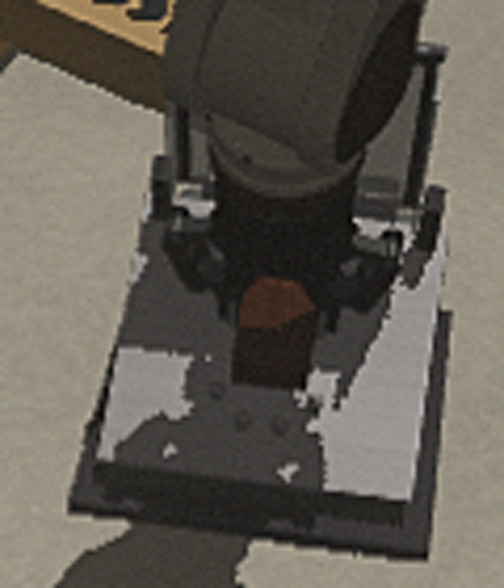

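The side view shows the held plaque over the nest, with its lower square-end edge running from (233,382) to (305,388) in the crop.

Run:
```python
from h import *
c=cam("side");o,d=ray(c,np.array([[233,382],[305,388],[217,391],[240,420],[280,424]])/4.2+[270,60])
Rz=R.from_euler("z",ST[2]).as_matrix();M=Rz@RB
on=(o-[ST[0],ST[1],78])@M;dn=d@M
for z in(48,51,54):
    P=on+dn*((z-on[2])/dn[:,2])[:,None];print(z,P[:2].round(1).tolist())
P=on+dn*((9-on[2])/dn[:,2])[:,None];print("pins",P[2:].round(1).tolist())
s,p,r=st();print("tcp nest",((p-[ST[0],ST[1],78])@M).round(1))
```

```text
48 [[-50.5, 19.2, 48.0], [-48.2, -24.7, 48.0]]
51 [[-51.9, 19.0, 51.0], [-49.7, -24.8, 51.0]]
54 [[-53.3, 18.8, 54.0], [-51.1, -24.9, 54.0]]
pins [[-39.5, 30.9, 9.0], [-57.3, 13.5, 9.0], [-56.5, -11.7, 9.0]]
tcp nest [-10.    1.3  57.3]
```

Emit:
play_rows(steps=[{"dr": [0, 0, 0], "xyz": [0, 0.14, 0.08], "grip": 1}, {"dr": [0, 0, 0], "xyz": [0, 0.14, 0.08], "grip": 1}, {"dr": [0, 0, 0], "xyz": [1.8, 0, 0], "grip": 1}, {"dr": [0, 0, 0], "xyz": [1.2, 0, 0], "grip": 1}, {"dr": [0, 0, 0], "xyz": [0.5, 0, 0], "grip": 1}])

```text
clock: 12.37
ee_pos: [590.4, -238.8, 90.6]
orientation: [0.753, 0.9, -1.251]
ft_force: [0.2, 0.2, -1.4]
gripper_width: 0.534
```

Emit:
play_rows(steps=[{"dr": [0, 0, 0], "xyz": [0, 0, 0], "grip": 1}, {"dr": [0, 0, 0], "xyz": [0, 0, 0], "grip": 1}])

```text
clock: 12.53
ee_pos: [590.7, -238.6, 92.0]
orientation: [0.754, 0.899, -1.251]
ft_force: [0.2, -0.2, -0.1]
gripper_width: 0.528
```

Run:
```python
from h import *
go(nest(*ST,[-9,2.7,4])[0],RN)
c=cam("side");save(c,"s7.png",(280,100,370,190),6.5)
s,p,r=st();print(r.inv().apply(s["ft_force"]))
```

```text
pos [ 590.7 -238.6   92. ] dxyz_tool cm [ 1.65 -0.06 -0.  ] turn [0.003 0.003 0.001] q [-0.19  0.1  -0.15  1.14 -0.45  1.17] t 12.5
[ 0.88526152 -0.63543589 -0.91202459]
```

View pics/s7.png

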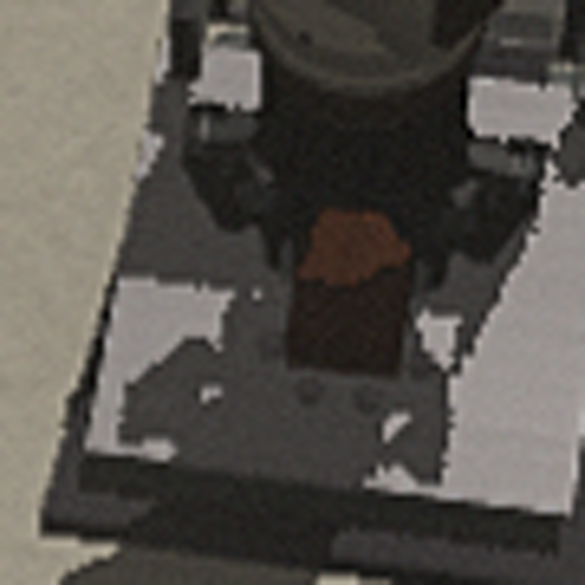

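Run:
```python
from h import *
c=cam("side");o,d=ray(c,np.array([[288,367],[403,375],[270,345],[310,391],[368,400]])/6.5+[280,100])
M=R.from_euler("z",ST[2]).as_matrix()@RB
on=(o-[ST[0],ST[1],78])@M;dn=d@M
for z in(12,16,20):
    P=on+dn*((z-on[2])/dn[:,2])[:,None];print(z,P[:2].round(1).tolist())
P=on+dn*((9-on[2])/dn[:,2])[:,None];print("pins",P[2:].round(1).tolist())
```

```text
12 [[-49.6, 22.2, 12.0], [-46.5, -24.3, 12.0]]
16 [[-51.5, 22.0, 16.0], [-48.3, -24.4, 16.0]]
20 [[-53.3, 21.7, 20.0], [-50.2, -24.5, 20.0]]
pins [[-39.5, 31.2, 9.0], [-57.6, 12.0, 9.0], [-58.1, -11.8, 9.0]]
```

Emit:
play_rows(steps=[{"dr": [0.035, 0, 0], "xyz": [0, 0, 0], "grip": 1}, {"dr": [0, 0, 0], "xyz": [0.4, 0, 0], "grip": 1}, {"dr": [0, 0, 0], "xyz": [0.4, 0, 0], "grip": 1}, {"dr": [0, 0, 0], "xyz": [0.2, 0, 0], "grip": 1}, {"dr": [0, 0, 0], "xyz": [0, 0, 0], "grip": 1}])

```text
clock: 13.05
ee_pos: [591.9, -244.1, 83.6]
orientation: [0.781, 0.877, -1.27]
ft_force: [1.6, -6.6, -1.5]
gripper_width: 0.535
```

Run:
```python
from h import *
go(nest(*ST,[-9,2.7,4])[0],RN)
s,p,r=st();print(r.inv().apply(s["ft_force"]),r.inv().apply(s["ft_torque"]))
```

```text
pos [ 591.9 -244.1   83.6] dxyz_tool cm [ 0.65 -0.1  -0.11] turn [-0.032  0.005  0.   ] q [-0.2   0.1  -0.16  1.12 -0.45  1.2 ] t 13.1
[4.48958406 0.65772641 5.22001435] [-0.02260052 -0.93174529  0.25504088]
```

Emit:
play_rows(steps=[{"dr": [0, 0, 0], "xyz": [0, 0, 0.12], "grip": 1}, {"dr": [0, 0, 0], "xyz": [0.15, 0, 0], "grip": 1}, {"dr": [0, 0, 0], "xyz": [0.15, 0, 0], "grip": 1}, {"dr": [0, 0, 0], "xyz": [0, 0, 0], "grip": 1}, {"dr": [0, 0, 0], "xyz": [0, 0, 0], "grip": 1}])

```text
clock: 13.47
ee_pos: [592.0, -245.8, 81.0]
orientation: [0.781, 0.879, -1.27]
ft_force: [0.4, -3.6, -1.6]
gripper_width: 0.53
```

Run:
```python
from h import *
go(nest(*ST,[-9,2.7,4])[0],RN)
s,p,r=st();print(r.inv().apply(s["ft_force"]),r.inv().apply(s["ft_torque"]))
c=cam("side");save(c,"s8.png",(280,100,370,190),6.5)
```

```text
pos [ 592.  -245.8   81. ] dxyz_tool cm [ 0.34 -0.08 -0.14] turn [-0.032  0.004  0.001] q [-0.2   0.11 -0.16  1.12 -0.45  1.19] t 13.5
[ 3.10624588 -0.09485794  2.50305564] [-0.04986842 -0.21252425  0.17460488]
```

View pics/s8.png

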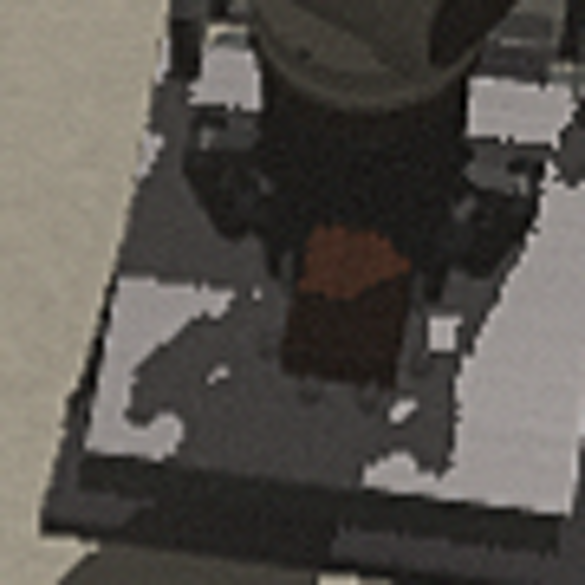

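Emit:
play_rows(steps=[{"dr": [0, 0, 0], "xyz": [0.15, 0, 0], "grip": 1}, {"dr": [0, 0, 0], "xyz": [0.15, 0, 0], "grip": 1}, {"dr": [0, 0, 0], "xyz": [0.1, 0, 0], "grip": 1}, {"dr": [0, 0, 0], "xyz": [0, 0, 0], "grip": 1}, {"dr": [0, 0, 0], "xyz": [0, 0, 0], "grip": 1}])

```text
clock: 13.93
ee_pos: [592.4, -247.6, 77.7]
orientation: [0.782, 0.878, -1.269]
ft_force: [2.2, -3.6, 0.9]
gripper_width: 0.531
```

Run:
```python
from h import *
go(nest(*ST,[-9,2.7,4])[0],RN)
s,p,r=st();print(r.inv().apply(s["ft_force"]),r.inv().apply(s["ft_torque"]))
```

```text
pos [ 592.4 -247.6   77.7] dxyz_tool cm [-0.05 -0.09 -0.14] turn [-0.032  0.004  0.   ] q [-0.2   0.11 -0.16  1.11 -0.45  1.19] t 13.9
[1.03527125 1.70980214 3.86766989] [-0.01598575 -0.35162774  0.1067444 ]
```

Still no bed contact, so I'll go down a little further.

Emit:
play_rows(steps=[{"dr": [0, 0, 0], "xyz": [0.1, 0, 0], "grip": 1}, {"dr": [0, 0, 0], "xyz": [0.1, 0, 0], "grip": 1}, {"dr": [0, 0, 0], "xyz": [0.1, 0, 0], "grip": 1}, {"dr": [0, 0, 0], "xyz": [0, 0, 0], "grip": 1}, {"dr": [0, 0, 0], "xyz": [0, 0, 0], "grip": 1}])

```text
clock: 14.35
ee_pos: [592.5, -248.0, 77.2]
orientation: [0.782, 0.878, -1.268]
ft_force: [-10.6, 10.1, 19.0]
gripper_width: 0.528
```

Run:
```python
from h import *
go(nest(*ST,[-9,2.7,4])[0],RN)
s,p,r=st();print(r.inv().apply(s["ft_force"]),r.inv().apply(s["ft_torque"]))
```

```text
pos [ 592.5 -248.    77.2] dxyz_tool cm [-0.11 -0.1  -0.16] turn [-0.031  0.004 -0.001] q [-0.2   0.11 -0.17  1.11 -0.45  1.19] t 14.3
[-22.29669216  -8.83069103  -1.26147026] [ 8.34260442e-05  7.03088715e-01 -1.76681589e+00]
```

Emit:
play_rows(steps=[{"dr": [0, 0, 0], "xyz": [-0.15, 0, 0], "grip": 1}, {"dr": [0, 0, 0], "xyz": [0, 0, 0], "grip": -0.6}, {"dr": [0, 0, 0], "xyz": [0, 0, 0], "grip": -0.6}, {"dr": [0, 0, 0], "xyz": [0, 0, 0], "grip": -0.6}, {"dr": [0, 0, 0], "xyz": [0, 0, 0], "grip": -0.6}])

```text
clock: 14.77
ee_pos: [592.1, -248.0, 75.6]
orientation: [0.781, 0.88, -1.27]
ft_force: [-0.0, -0.3, 0.2]
gripper_width: 0.8
```

Emit:
play_rows(steps=[{"dr": [0, 0, 0], "xyz": [-1, 0, 0], "grip": -0.6}, {"dr": [0, 0, 0], "xyz": [-3, 0, 0], "grip": -0.6}, {"dr": [0, 0, 0], "xyz": [-3.5, 0, 0], "grip": -0.6}, {"dr": [0, 0, 0], "xyz": [-3.5, 0, 0], "grip": -0.6}, {"dr": [0, 0, 0], "xyz": [-3.5, 0, 0], "grip": -0.6}])

```text
clock: 15.18
ee_pos: [580.5, -180.8, 206.6]
orientation: [0.782, 0.879, -1.27]
ft_force: [1.0, 0.3, 0.6]
gripper_width: 0.8
```

Emit:
play_rows(steps=[{"dr": [0, 0, 0], "xyz": [-3, 0, -1.5], "grip": -0.6}, {"dr": [0, 0, 0], "xyz": [-3, 0, -1.5], "grip": -0.6}, {"dr": [0, 0, 0], "xyz": [-3, 0, -1.5], "grip": -0.6}, {"dr": [0, 0, 0], "xyz": [-3, 0, -1.5], "grip": -0.6}, {"dr": [0, 0, 0], "xyz": [0, 0, 0], "grip": -0.6}])

```text
clock: 15.6
ee_pos: [565.1, -70.3, 287.7]
orientation: [0.784, 0.876, -1.264]
ft_force: [0.1, 0.1, 1.6]
gripper_width: 0.797
```

Run:
```python
from h import *
go(nest(*ST,knob(1.6))[0],RN)
c=cam("side");save(c,"s9.png",(260,30,390,190),4.6)
```

```text
pos [565.1 -70.3 287.7] dxyz_tool cm [ 3.62 -0.14 16.54] turn [-0.031  0.003 -0.006] q [ 0.11  0.07  0.21  1.67 -0.48  1.53] t 15.6
```

View pics/s9.png

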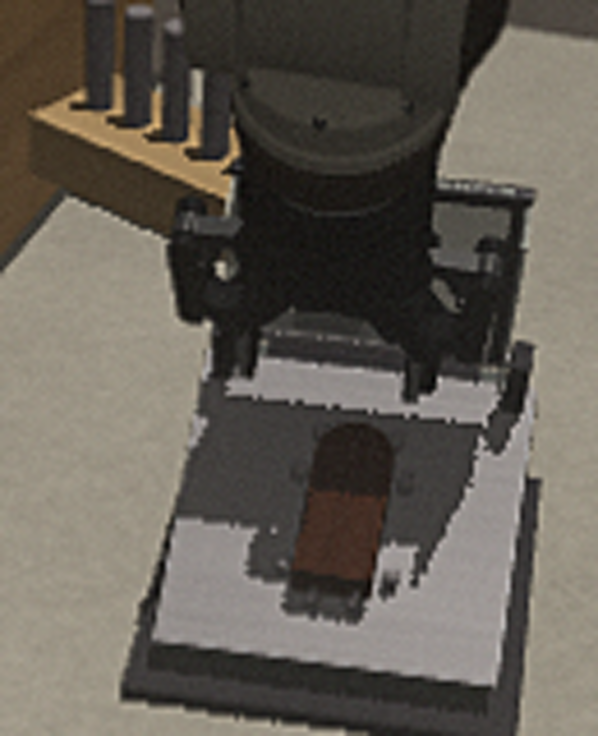

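The plaque lies flat inside the pins: crop shows the pins beside it at (298,470) and (405,480), and the round tip uphill at (355,425). That was picture 12, so from here I work from numbers only.

Emit:
play_rows(steps=[{"dr": [-0.008, 0.12, 0], "xyz": [-2, 0, 0], "grip": -0.6}, {"dr": [-0.008, 0.12, 0], "xyz": [-2, 0, 0], "grip": -0.6}, {"dr": [-0.008, 0.12, 0], "xyz": [-2, 0, 0], "grip": -0.6}, {"dr": [-0.008, 0.12, 0], "xyz": [-2, 0, 0], "grip": -0.6}, {"dr": [0, 0, 0], "xyz": [-2, 0, 0], "grip": -0.6}])

```text
clock: 16.07
ee_pos: [560.3, -52.7, 379.0]
orientation: [1.09, 1.283, -1.078]
ft_force: [0.9, -0.3, -0.3]
gripper_width: 0.803
```

Run:
```python
from h import *
go([588.5,-238,316],RD)
```

```text
pos [560.3 -52.7 379. ] dxyz_tool cm [ 6.23 -0.36 18.76] turn [-0.    -0.004 -0.006] q [-0.1   0.24  0.65  1.98  0.01  1.31] t 16.1
```

Emit:
play_rows(steps=[{"dr": [0, 0, 0], "xyz": [-0.2, -0.07, 3.75], "grip": -0.6}, {"dr": [0, 0, 0], "xyz": [-0.2, -0.07, 3.75], "grip": -0.6}, {"dr": [0, 0, 0], "xyz": [0, -0.07, 3.75], "grip": -0.6}, {"dr": [0, 0, 0], "xyz": [0, -0.07, 3.75], "grip": -0.6}, {"dr": [0, 0, 0], "xyz": [0, -0.07, 3.75], "grip": -0.6}])

```text
clock: 16.48
ee_pos: [588.5, -238.4, 383.0]
orientation: [1.084, 1.278, -1.079]
ft_force: [1.7, 0.8, 0.7]
gripper_width: 0.799
```

Run:
```python
from h import *
go([588.5,-238,316],RD)
```

```text
pos [ 588.5 -238.4  383. ] dxyz_tool cm [ 6.7  -0.03 -0.07] turn [ 0.002  0.004 -0.006] q [-0.39  0.48  0.97  2.06  0.    1.02] t 16.5
```

Emit:
play_rows(steps=[{"dr": [0, 0, 0], "xyz": [2.2, 0, 0], "grip": -0.6}, {"dr": [0, 0, 0], "xyz": [2.2, 0, 0], "grip": -0.6}, {"dr": [0, 0, 0], "xyz": [2.2, 0, 0], "grip": -0.6}, {"dr": [0, 0, 0], "xyz": [0, 0, 0], "grip": 1}, {"dr": [0, 0, 0], "xyz": [0, 0, 0], "grip": 1}], grip_force=25)

```text
clock: 16.9
ee_pos: [588.4, -236.4, 316.3]
orientation: [1.083, 1.281, -1.081]
ft_force: [0.2, 0.2, 0.7]
gripper_width: 0.535
```

Emit:
play_rows(steps=[{"dr": [0, 0, 0], "xyz": [0, 0, 0], "grip": 1}, {"dr": [0, 0, 0], "xyz": [0, 0, 0], "grip": 1}, {"dr": [0, 0, 0], "xyz": [0, 0, 0], "grip": 1}, {"dr": [0, 0, 0], "xyz": [0, 0, 0], "grip": 1}, {"dr": [0, 0, 0], "xyz": [0, 0, 0], "grip": 1}])

```text
clock: 17.32
ee_pos: [590.0, -236.0, 319.6]
orientation: [1.084, 1.274, -1.077]
ft_force: [2.4, 0.2, 6.2]
gripper_width: 0.273
```

Run:
```python
from h import *
s,p,r=st();print(p,s["gripper_width"],r.inv().apply(s["ft_force"]))
gs=np.linspace(1.6,0,21);Q=np.array([nest(*ST,knob(g))[0] for g in gs])
print((RD.inv().apply(np.diff(Q,axis=0))/10).round(2).tolist())
```

```text
[ 589.95803461 -236.03769235  319.64093112] 0.27312690455838856 [-6.12822908  2.49432017  0.25626469]
[[0.74, 0.0, -1.38], [0.84, 0.0, -1.31], [0.94, -0.0, -1.24], [1.04, -0.0, -1.16], [1.13, 0.0, -1.07], [1.21, -0.0, -0.98], [1.29, 0.0, -0.88], [1.35, -0.0, -0.77], [1.41, 0.0, -0.66], [1.46, -0.0, -0.55], [1.5, 0.0, -0.43], [1.53, -0.0, -0.31], [1.55, 0.0, -0.19], [1.56, -0.0, -0.06], [1.56, -0.0, 0.06], [1.55, -0.0, 0.19], [1.53, 0.0, 0.31], [1.5, -0.0, 0.43], [1.46, 0.0, 0.55], [1.41, -0.0, 0.66]]
```

Emit:
play_rows(steps=[{"dr": [0, 0, 0], "xyz": [0.74, 0.05, -1.38], "grip": 1}, {"dr": [0, 0, 0], "xyz": [0.84, 0, -1.31], "grip": 1}, {"dr": [0, 0, 0], "xyz": [0.94, 0, -1.24], "grip": 1}, {"dr": [0, 0, 0], "xyz": [1.04, 0, -1.16], "grip": 1}, {"dr": [0, 0, 0], "xyz": [1.13, 0, -1.07], "grip": 1}])

```text
clock: 17.73
ee_pos: [579.6, -174.7, 272.6]
orientation: [1.083, 1.275, -1.077]
ft_force: [-1.0, 2.1, 7.5]
gripper_width: 0.274
```

Emit:
play_rows(steps=[{"dr": [0, 0, 0], "xyz": [1.21, 0, -0.98], "grip": 1}, {"dr": [0, 0, 0], "xyz": [1.29, 0, -0.88], "grip": 1}, {"dr": [0, 0, 0], "xyz": [1.35, 0, -0.77], "grip": 1}, {"dr": [0, 0, 0], "xyz": [1.41, 0, -0.66], "grip": 1}, {"dr": [0, 0, 0], "xyz": [0, 0, 0], "grip": 1}])

```text
clock: 18.15
ee_pos: [573.7, -140.8, 216.8]
orientation: [1.083, 1.282, -1.077]
ft_force: [-3.2, 7.0, -0.5]
gripper_width: 0.272
```

```bash
cat > chk.py <<'E'
from h import *
s,p,r=st();K0=p+r.apply([-19,0,0])
print(p,s["gripper_width"],r.inv().apply(s["ft_force"]).round(1))
M=R.from_euler("z",ST[2]).as_matrix()@RB
n=(K0-[ST[0],ST[1],78])@M;print("grasp in nest",n.round(1),"g",np.arctan2(n[2]-42,90-n[0]),"rad",np.hypot(n[2]-42,90-n[0]))
E
python3 chk.py
```

```text
[ 573.71286609 -140.81256956  216.7971977 ] 0.2721210442726506 [ 0.5 -2.  -7.5]
grasp in nest [-30.7   3.  193.9] g 0.8993012479537361 rad 193.99318993947747
```

Tracking well: g ≈ 0.90 at a radius of 194 mm. Continuing down.

Emit:
play_rows(steps=[{"dr": [0, 0, 0], "xyz": [1.46, 0, -0.55], "grip": 1}, {"dr": [0, 0, 0], "xyz": [1.5, 0, -0.43], "grip": 1}, {"dr": [0, 0, 0], "xyz": [1.53, 0, -0.31], "grip": 1}, {"dr": [0, 0, 0], "xyz": [1.55, 0, -0.19], "grip": 1}, {"dr": [0, 0, 0], "xyz": [1.56, 0, -0.06], "grip": 1}])

```text
clock: 18.57
ee_pos: [571.4, -126.9, 142.1]
orientation: [1.083, 1.28, -1.078]
ft_force: [-7.1, 5.0, 2.8]
gripper_width: 0.277
```

Emit:
play_rows(steps=[{"dr": [0, 0, 0], "xyz": [1.56, 0, 0.06], "grip": 1}, {"dr": [0, 0, 0], "xyz": [1.55, 0, 0.19], "grip": 1}, {"dr": [0, 0, 0], "xyz": [1.53, 0, 0.31], "grip": 1}, {"dr": [0, 0, 0], "xyz": [0.5, 0, 0.12], "grip": 1}, {"dr": [0, 0, 0], "xyz": [0, 0, 0], "grip": 1}])

```text
clock: 18.98
ee_pos: [572.6, -134.4, 88.7]
orientation: [1.083, 1.282, -1.08]
ft_force: [-5.2, 4.1, -4.9]
gripper_width: 0.277
```

```bash
python3 chk.py
```

```text
[ 572.61583546 -134.38950637   88.73866238] 0.2771990163134196 [ 4.9 -4.4 -4.9]
grasp in nest [-95.6   3.   83.3] g 0.218941742043138 rad 190.1550592041715
```

Emit:
play_rows(steps=[{"dr": [0, 0, 0], "xyz": [0.58, 0, 0.16], "grip": 1}, {"dr": [0, 0, 0], "xyz": [0.58, 0, 0.18], "grip": 1}, {"dr": [0, 0, 0], "xyz": [0.57, 0, 0.2], "grip": 1}, {"dr": [0, 0, 0], "xyz": [0.56, 0, 0.22], "grip": 1}, {"dr": [0, 0, 0], "xyz": [0.56, 0, 0.24], "grip": 1}])

```text
clock: 19.4
ee_pos: [574.4, -144.3, 61.8]
orientation: [1.082, 1.282, -1.08]
ft_force: [-10.6, 4.8, 1.0]
gripper_width: 0.275
```

Emit:
play_rows(steps=[{"dr": [0, 0, 0], "xyz": [0.3, 0, 0.14], "grip": 1}, {"dr": [0, 0, 0], "xyz": [0.3, 0, 0.14], "grip": 1}, {"dr": [0, 0, 0], "xyz": [0, 0, 0], "grip": 1}])

```text
clock: 19.65
ee_pos: [574.8, -147.3, 55.1]
orientation: [1.082, 1.282, -1.081]
ft_force: [-6.7, 2.6, -4.7]
gripper_width: 0.275
```

```bash
python3 chk.py
```

```text
[ 574.84613504 -147.3219769    55.12483024] 0.2753317231990742 [ 4.7 -6.1 -3.7]
grasp in nest [-99.5   3.   47.4] g 0.028648546369506946 rad 189.58368325645878
```

Emit:
play_rows(steps=[{"dr": [0, 0, 0], "xyz": [0.2, 0, 0.1], "grip": 1}, {"dr": [0, 0, 0], "xyz": [0.2, 0, 0.1], "grip": 1}, {"dr": [0, 0, 0], "xyz": [0, 0, 0], "grip": 1}])

```text
clock: 19.9
ee_pos: [575.2, -149.3, 51.4]
orientation: [1.082, 1.282, -1.081]
ft_force: [-8.3, 3.3, -4.1]
gripper_width: 0.279
```

```bash
python3 chk.py
```

```text
[ 575.20825383 -149.25080232   51.42023701] 0.27855786515592723 [ 4.  -7.6 -4.7]
grasp in nest [-99.5   3.1  43.2] g 0.00653882975374832 rad 189.48097352822006
```

Emit:
play_rows(steps=[{"dr": [0, 0, 0], "xyz": [0.2, 0, 0.1], "grip": 1}, {"dr": [0, 0, 0], "xyz": [0.2, 0, 0.1], "grip": 1}, {"dr": [0, 0, 0], "xyz": [0, 0, 0], "grip": 1}])

```text
clock: 20.15
ee_pos: [575.4, -150.0, 49.9]
orientation: [1.084, 1.283, -1.078]
ft_force: [-17.2, 11.5, 17.0]
gripper_width: 0.274
```

```bash
python3 chk.py
```

```text
[ 575.44350245 -150.03051747   49.91945195] 0.27415062195464324 [-17.1 -14.9 -14.2]
grasp in nest [-99.4   3.1  41.5] g -0.002545275383404843 rad 189.42165637731787
```

Emit:
play_rows(steps=[{"dr": [0, 0, 0], "xyz": [0.15, -0.1, 0], "grip": 1}, {"dr": [0, 0, 0], "xyz": [0, -0.1, 0], "grip": 1}, {"dr": [0, 0, 0], "xyz": [0, 0, 0], "grip": 1}])

```text
clock: 20.4
ee_pos: [575.4, -150.1, 49.8]
orientation: [1.085, 1.279, -1.075]
ft_force: [-9.6, 14.8, 21.4]
gripper_width: 0.271
```

```bash
python3 chk.py
```

```text
[ 575.44627728 -150.09333531   49.84016663] 0.271261143131215 [-21.5  -6.7 -16.2]
grasp in nest [-99.4   3.   41.4] g -0.003034714957171792 rad 189.4168977983387
```

Emit:
play_rows(steps=[{"dr": [0, 0, 0], "xyz": [0, 0, 0], "grip": -0.6}, {"dr": [0, 0, 0], "xyz": [0, 0, 0], "grip": -0.6}, {"dr": [0, 0, 0], "xyz": [0, 0, 0], "grip": -0.6}, {"dr": [0, 0, 0], "xyz": [0, 0, 0], "grip": -0.6}, {"dr": [0, 0, 0], "xyz": [0, 0, 0], "grip": -0.6}])

```text
clock: 20.82
ee_pos: [575.2, -152.2, 46.1]
orientation: [1.083, 1.278, -1.079]
ft_force: [-0.2, -0.3, -0.3]
gripper_width: 0.798
```

Emit:
play_rows(steps=[{"dr": [0, 0, 0], "xyz": [-2, 0, 0], "grip": -0.6}, {"dr": [0, 0, 0], "xyz": [-3, 0, 0], "grip": -0.6}, {"dr": [0, 0, 0], "xyz": [-3.5, 0, 0], "grip": -0.6}, {"dr": [0, 0, 0], "xyz": [-3.5, 0, -1], "grip": -0.6}, {"dr": [0, 0, 0], "xyz": [-3.5, 0, -2], "grip": -0.6}])

```text
clock: 21.23
ee_pos: [568.6, -123.2, 202.1]
orientation: [1.084, 1.277, -1.081]
ft_force: [1.3, 0.3, -0.9]
gripper_width: 0.801
```

Emit:
play_rows(steps=[{"dr": [0, 0, 0], "xyz": [0, -1, -4], "grip": -0.6}, {"dr": [0, 0, 0], "xyz": [0, -1, -4], "grip": -0.6}, {"dr": [0, 0, 0], "xyz": [0, -1, -4], "grip": -0.6}, {"dr": [0, 0, 0], "xyz": [0, -1, -4], "grip": -0.6}, {"dr": [0, 0, 0], "xyz": [0, 0, 0], "grip": -0.6}])

```text
clock: 21.65
ee_pos: [500.0, 33.4, 200.7]
orientation: [1.081, 1.281, -1.075]
ft_force: [-0.6, -1.4, 0.3]
gripper_width: 0.794
```

Run:
```python
from h import *
t=cam("top");s=cam("side")
# knob: darkest blob near expected shut position in each view
W=nest(*ST,[knob(0)])[0]
uv=[]
for n,c in(("t",t),("s",s)):
    u=proj(c,W)[0];x,y=u.round().astype(int);g=cv2.GaussianBlur(c["img"].sum(2).astype(np.float32),(3,3),0)
    w=g[y-14:y+15,x-14:x+15];m=(w<np.percentile(w,12)).astype(np.uint8)
    k,l,a,ce=cv2.connectedComponentsWithStats(m);i=1+np.argmax(a[1:,4]);c0=ce[i]+[x-14,y-14];uv.append(c0);print(n,"expected",u.round(1),"blob",c0.round(1),a[i])
    print(w[::2,::2].astype(int)) 
print(tri([t,s],uv),W)
# bystanders
b=t["img"][180:290,178:270].astype(int);k,l,a,ce=cv2.connectedComponentsWithStats((b.sum(2)<110).astype(np.uint8))
print([(a[i,4],(ce[i]+[178,180]).round(1)) for i in range(1,k) if a[i,4]>80]);go([0,0,0])
```

```text
t expected [353.1 226.2] blob [354.4 224.3] [10  7 12 12 94]
[[258 269 265 270 268 254 137  83  88  76  94 162  93  85  72]
 [273 268 268 267 263 264 167  77  83  72  94 194 105  89  74]
 [266 270 271 272 265 266 171  80  86  80  75 179 120  84  78]
 [265 272 263 228 201 195 138  67  84  83  61 153 124  88  72]
 [272 272 233 132  97  95  79  39  53  36  35 107  99  98  88]
 [277 272 246 126  97  66  28  18  17  16  61 116 146 161 168]
 [273 270 255 149  98  55  13  19  16  24 140 196 197 189 190]
 [250 250 238 157  94  56  14  18  16  16  96 156 192 126 114]
 [117 119 118  98  88  80  63  26  25  20  44  76 166 100  88]
 [ 87 105 103 105 109 110 107  73  54  77  85  64 144 102  84]
 [ 90 122 125 129 129 127 135 117  75  86  90  63 153 120  87]
 [ 79 132 143 146 146 145 147 142 100  84  89  59 132 137  89]
 [ 82 127 156 157 161 158 159 167 143  93  90  67 101 161  93]
 [ 98 117 167 169 170 172 171 172 159  98  88  72  93 193  99]
 [113 106 171 182 185 184 185 185 180 120  90  84  98 186  93]]
s expected [329.7 172.2] blob [323.8 161.8] [ 0  0 14 17 58]
[[ 93  94  96  98  94  91  88 10
[... 535 characters left out ...]
 [111 117 117 121 151 124  99  97  93 106 111 135 171 190 207]
 [137 134 121 118 123 115 114 115 117 117 115 112 111 106 109]
 [174 169 164 161 111 108 128 133 130 125 116 112 116 117 113]
 [168 170 174 158 110 113 166 176 172 171 166 164 158 148 134]
 [110 116 128 116 116 114 124 155 169 171 174 174 172 173 177]
 [281 263 142 133 122 121 110 109 113 122 135 147 146 155 166]]
[ 581.50675666 -139.75782466  101.03030383] [ 571.39549152 -145.46972567   66.7708506 ]
[(np.int32(374), array([234.8, 207.8])), (np.int32(415), array([266.6, 238.2])), (np.int32(448), array([232. , 266.2]))]
pos [502.   29.9 200.5] dxyz_tool cm [ 19.66 -50.1   -5.83] turn  q [ 0.06 -0.04 -0.02  1.59 -0.    1.46] t 21.8
```

```bash
python3 -c "
from bench import arm
print(arm.hand_in())"
```

```text
the job is handed in; nothing more can be done
None
```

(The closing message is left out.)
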